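# Clip the cover onto a tested power supply

## Robot

A 7-joint arm with a two-finger parallel gripper is mounted at the origin on the work surface. World frame = base frame: x ahead of the robot, y to its left, z up, the work surface at z = 0. Lengths are in m, angles in rad, forces in N, time in s.
With the tool pointing down it reaches from about 0.425 to 0.975 m from the base axis. Payload 16.7 kg.
Tool frame: the origin (TCP) lies at the very end of the fingers, on their centre line; the grasp point (between the pads) lies 19 mm behind it; z points along the fingers, y is the line along which they close (so a half turn about z gives the same grasp; the last joint's range is limited). The gripper opens to 85 mm and grips with 20 to 120 N. Pads are 22 mm wide; open, the fingers measure 114 mm over their backs; the gripper's body (76 mm by 85 mm) begins 54 mm behind the grasp point. The pads swing forward as they close: fully open they stand 13 mm farther back than shut.
Start: joints at [-1.377, 0.426, 0.074, 1.606, -0.034, 1.111, -0.067], TCP at [0.228, 0.635, 0.231] pointing down, gripper open.
Joint ranges: [-2.85, 2.85], [-0.5, 2.14], [-1.23, 1.37], [0.21, 2.46], [-1.02, 4.16], [0.16, 2.05], [-2.73, 2.73]. Speed limits (rad/s): [1.89, 1.89, 2.39, 2.39, 3.01, 3.01, 3.01].

## Interface

Orientations are given as a rotation vector (axis times angle).
In Python, from station import state, read_camera, sign_off gives the robot as it stands. The module is installed in compiled form; this text tells all that it offers.
- The arm moves only by the tool play_rows, never from a script. Its argument "moves" is a list of rows, each a list of 5 numbers: the shift along the world's x, y, z in normalised numbers (1 is 800 mm), then the turn about the world's z in a scale on which 1.0 is 120 degrees, then the opening, from -1 (shut) to 1 (fully open). A call has 1 to 8 rows; each row is the pose to reach, as a shift and turn from the pose commanded when the call began; what a row does not reach only later rows make up. A row lasts 1/8 s, in which the tool goes at most 62.5 mm and 10.7 degrees, less where a joint would pass 70% of its speed; a pose out of reach is approached as far as the arm can. Shift and turn numbers lie between -1 and 1, and a call with a number outside is refused. A call with a gripper value outside its range is refused whole. The fingers move at their own pace and stop on an object; the grip force is fixed at half the most. Time passes only in rows, so rows that repeat a pose let the fingers close. It gives the time, the measured TCP pose, the force, the opening and the grip force at its end, in the units of the state.
- state(): the state, without advancing time (a new reading comes with each control period).
- read_camera(name): name is "side" or "top"; returns a dict with "image" (400x640x3 uint8, red, green, blue), "fx", "fy", "cx", "cy" (pixels), "origin" and "orientation" of the camera in the world. Camera axes: x right, y up, looking along -z (the intrinsics and any distortion apply to the point x, -y, -z); pixel columns grow to the right and rows downward; lengths in m; the calibration is good to about 2 mm. A picture is of the moment at which its call begins. There is no depth.
- sign_off(): hands the job in; it is judged then, once.
The state is a dict: "time": time; "qpos": joint angles; "dq": joint speeds; "joint_efforts": joint torques, N m; "position": TCP position; "tcp_rot": TCP orientation; "ft_force": force on the tool from outside, world axes, zero at the start; "moment": the same for the moment, N m; "width": finger opening in m; "grip_force": force on a finger pad.
Only numpy, scipy, OpenCV 4.12 (cv2) and the standard library are available. Lean on these libraries where they do the work, as an engineer would, in place of code of your own. Each camera call takes 0.05 s, during which the arm holds its last target. There are 200 camera calls.

## Task

The power supply in the test box has passed its live test: slide the clear guard fully open and leave it open, then set the loose cover squarely on the supply's lower housing. Press it down in the middle until both catches click and it sits fully home, and keep pressing: finish while still holding it down with a steady, moderate push. Leave the other things on the bench where they are.

Things in the scene. Friction and masses are not known exactly. Their poses are not given: they have to be found in the camera images.
- tester: the live-test box, fixed to the bench: grey sheet metal, 220 mm deep (its x), 430 mm wide (its y), side walls and guard tracks up to 101 mm high. Origin: centre of its underside. The +y half is an open-topped bay (inside 210 x 204 mm, floor 12 mm above the bench), the -y half a closed instrument deck. It may stand turned by up to 0.2 rad
- guard (a joint): how far the clear sliding guard (204 x 208 mm, aluminium frame, upper face 97 mm above the bench) is open, m: 0 = shut over the bay, 0.200 = fully open over the deck. It slides along the tester's -y axis against about 2 N of friction and stays where it is left
- guard_handle (a point): centre of the guard's handle, 122 mm above the bench: a black bar 104 mm long (tester x), 12 mm wide (tester y), 14 mm high, 18 mm clear of the guard on two 10 mm posts 90 mm apart. It stands near the guard's +y edge and moves with it. Axes as the tester's
- unit: lower half of the power supply: a grey plastic tray 130 mm long (its x), 60 mm wide (its y), rim 20 mm high, green circuit board inside, clamped immovably in a brown bakelite nest (166 x 86 mm, 10 mm thick, 10 mm locating blocks beside the tray) in the bay, at a different place and angle each time. Origin: centre of the tray's underside, 22 mm above the bench
- unit_rim (a point): centre of the tray's rim, 20 mm above unit's origin, same axes; the cover's origin lies here when home. Locating lips inside the rim rise 14.5 mm above it and lean inwards: they capture a cover up to about 3.5 mm off-centre and guide it with 1 mm of play. A sprung catch with an outward barb stands 16 mm above the rim at the middle of each short end
- cover: the cover, loose on the bench, open side down: grey plastic shell 130 mm long (its x), 60 mm wide (its y), 24 mm high, 3 mm walls, 60 to 100 g, black vent slots near both ends of its flat top. Grip it across the 60 mm width at mid-length. Origin: centre of its lower edge plane. It fits the tray either way round
- cover_top (a point): centre of the cover's flat top, 24 mm above its origin: the place to press. Set on the tray the cover rests on the catches about 7 mm proud; the push needed rises to about 10 to 17 N some 3 mm above home, there the catches give, the force drops suddenly and the cover seats on the rim. A push of about 10 N (5 to 40) is then to stay on
- spare_board: bystander: green circuit board with components, 110 x 75 x 27 mm, loose; origin at the centre of its underside
- solder_spool: bystander: standing solder spool, 54 mm diameter, 45 mm high, loose; origin at the centre of its underside
- screwdriver: bystander: screwdriver 170 mm long lying along its x axis, loose
- parts_tray: bystander: white open tray of small components, 130 x 100 x 40 mm, loose; origin at the centre of its underside
Mind the look-alikes: they are no part of the job. Leave any pink or purple look-alike of the cover alone.

How it is judged:
By the outcome, as a careful person would: the job done as asked, in the order asked, and still so for the second after the job is handed in, while the arm keeps its last pose, push and grip.
It also fails if it takes over 56 s, if anything falls off the work surface, if the arm or the gripper's body presses on something with over 40 N, if the wrist force passes 120 N, or if a joint passes its speed limit or range.

## Working session

There is one attempt and no reset: what is moved stays moved. The work goes in short steps, Python scripts to look and compute and a tool call to move; the robot and the scene stay as the last step left them, time stands still between calls to the robot, and variables do not carry over. Pictures are saved under pics/ and viewed, at most 10 in all, crops included, and the job is handed in when it is done.

Besides the shell and the picture viewer there is one more tool, called by a JSON object that holds its "api" and its "payload", one argument or row to a line. play_rows: Moves the arm, as the interface text tells. Its arguments: {"type":"object","properties":{"moves":{"type":"array","items":{"type":"array","items":{"type":"number"}}}},"required":["moves"]}

```bash
mkdir -p pics; cat > h.py <<'E'
import numpy as np, cv2
from scipy.spatial.transform import Rotation as R
from station import state, read_camera, sign_off
def rot(o):
    o=np.array(o,float)
    if o.shape==(3,3): return o
    return (R.from_quat(o) if o.size==4 else R.from_rotvec(o)).as_matrix()
def ray(c,u,v):
    d=np.array([(u-c['cx'])/c['fx'],-(v-c['cy'])/c['fy'],-1.0])
    return np.array(c['origin']),rot(c['orientation'])@d
def onz(c,u,v,z):
    o,d=ray(c,u,v); return o+d*(z-o[2])/d[2]
def proj(c,p):
    q=rot(c['orientation']).T@(np.array(p)-c['origin'])
    return c['cx']+c['fx']*q[0]/-q[2], c['cy']+c['fy']*q[1]/q[2]
def two(c1,p1,c2,p2):
    o1,d1=ray(c1,*p1);o2,d2=ray(c2,*p2)
    A=np.c_[d1,-d2];t=np.linalg.lstsq(A,o2-o1,rcond=None)[0]
    a,b=o1+d1*t[0],o2+d2*t[1];return (a+b)/2,np.linalg.norm(a-b)
E
python3 - <<'E'
from h import *
print(state())
for n in("top","side"):
    c=read_camera(n); cv2.imwrite(f"pics/{n}0.png",c['image'][:,:,::-1])
    print({k:v for k,v in c.items() if k!='image'})
E
```

```text
{'time': 0.0, 'qpos': array([-1.37648087,  0.42675709,  0.07388155,  1.60660829, -0.03412862,
        1.11078901, -0.06706439]), 'dq': array([ 0.00144325,  0.00011384,  0.00101279,  0.00048967, -0.00012542,
       -0.00022334, -0.00045255]), 'joint_efforts': array([-6.60873338e-04, -9.49800682e+01,  3.76040250e+00, -4.63513613e+01,
        1.92575378e-02,  1.02499849e-02, -3.98995780e-05]), 'position': array([0.22743079, 0.63510032, 0.2305942 ]), 'tcp_rot': array([-5.37441074e-01, -3.09513966e+00,  2.03223100e-03]), 'ft_force': array([-0.23339171, -0.07614733,  0.15159809]), 'moment': array([ 0.011812  , -0.03470957, -0.02338835]), 'grip_force': 0.0, 'width': 0.08550798322528481}
{'fx': 373.4642437046822, 'fy': 373.4642437046822, 'cx': 315.62618651431075, 'cy': 200.8310177075842, 'origin': array([0.46751717, 0.06307656, 1.35395587]), 'orientation': array([ 0.03543704, -0.07163463, -1.55621662])}
{'fx': 474.23480390203827, 'fy': 474.23480390203827, 'cx': 322.6964423238549, 'cy': 194.7940778677159, 'origin': array([0.45655997, 1.28292268, 0.85335658]), 'orientation': array([ 0.03764783, -1.51037439, -2.67480364])}
```

View pics/top0.png

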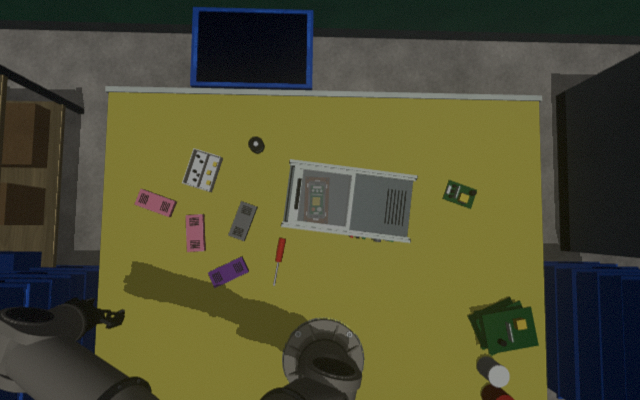

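View pics/side0.png

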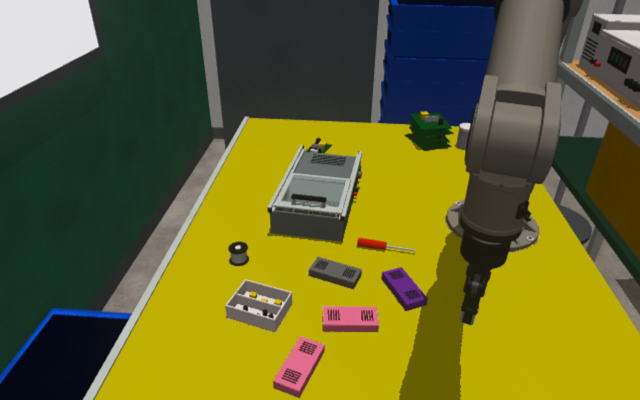

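The top view shows the tester at about (350,200) and the closed guard's black handle at (297,194). The tray is under the clear guard at (317,200). Four shells could be the cover: pink (155,203), pink (195,233), purple (228,272) and grey (243,221). Grey fits the description, and the side view shows the same shell at (335,272). I'll confirm it in an enlarged crop.

```bash
python3 - <<'E'
from h import *
c=read_camera("top"); im=c['image']; s=read_camera("side")
cr=cv2.resize(im[145:285,220:420,::-1],None,fx=4,fy=4,interpolation=cv2.INTER_CUBIC)
cv2.imwrite("pics/crop1.png",np.clip(cr*1.3,0,255).astype(np.uint8))
cr=cv2.resize(s['image'][140:290,240:400,::-1],None,fx=4,fy=4,interpolation=cv2.INTER_CUBIC)
cv2.imwrite("pics/crop2.png",cr)
# grey cover mask
def greymask(im,box,satmax=60):
    h=cv2.cvtColor(im,cv2.COLOR_RGB2HSV); m=np.zeros(im.shape[:2],np.uint8)
    x0,y0,x1,y1=box; m[y0:y1,x0:x1]=(h[y0:y1,x0:x1,1]<satmax)*255; return m
for n,cc,box in(("top",c,(222,195,264,246)),("side",s,(300,250,370,295))):
    m=greymask(cc['image'],box,90)
    k=max(cv2.findContours(m,cv2.RETR_EXTERNAL,cv2.CHAIN_APPROX_NONE)[0],key=cv2.contourArea)
    print(n,cv2.minAreaRect(k),cv2.contourArea(k))
    if n=="top":
        b=cv2.boxPoints(cv2.minAreaRect(k)); P=np.array([onz(cc,u,v,.024)[:2] for u,v in b]); print(P,P.mean(0),[np.linalg.norm(P[i]-P[i-1]) for i in range(4)])
        for i in range(4): 
            e=P[i]-P[i-1]; print(np.arctan2(e[1],e[0]))
E
```

```text
top ((242.29640197753906, 220.72938537597656), (17.159196853637695, 36.61586380004883), 21.037513732910156) 579.5
[[0.43424846 0.34166375]
 [0.55578022 0.29870577]
 [0.53467728 0.24147068]
 [0.41330675 0.28482406]] [0.48450318 0.29166606] [np.float64(0.0605747925690449), np.float64(0.12890057281441467), np.float64(0.06100155653249351), np.float64(0.12888103610173854)]
1.2177940385642092
-0.3397638310799308
-1.92403785954731
2.798519317767947
side ((334.7579040527344, 271.8171691894531), (49.644439697265625, 20.454362869262695), 16.50436019897461) 895.5
```

View pics/crop1.png

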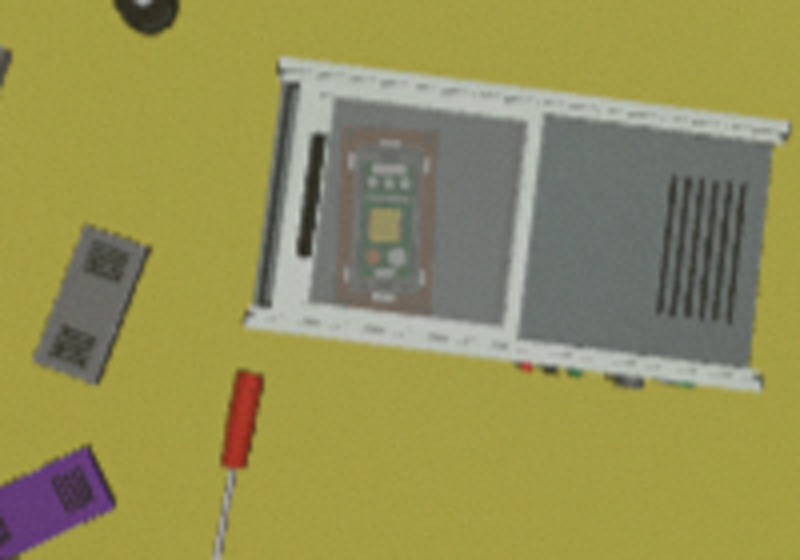

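View pics/crop2.png

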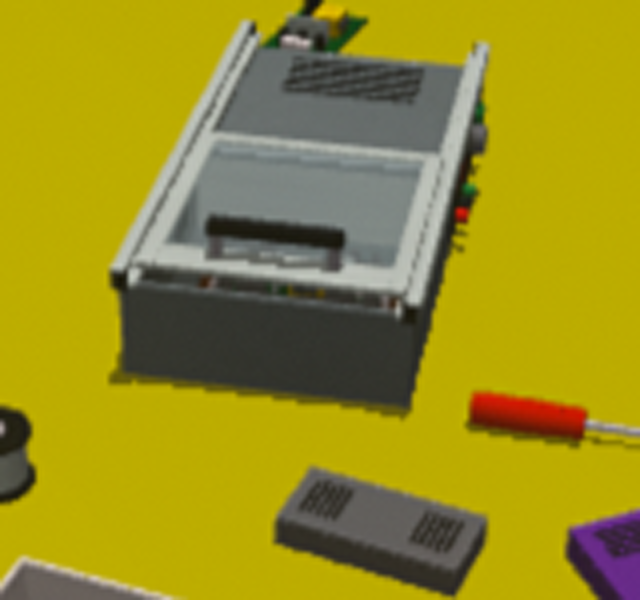

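Grey shell confirmed at crop (93,303), which is full-frame (243,221), measuring 129 x 61 mm. The handle bar ends are at crop (321,135) and (303,255), and the guard is shut. Next: tester yaw and handle position.

```bash
python3 - <<'E'
from h import *
c=read_camera("top"); s=read_camera("side"); f=lambda u,v:(220+u/4,145+v/4); g=lambda u,v:(240+u/4,140+v/4)
C=[onz(c,*f(*p),.101)[:2] for p in((280,62),(788,128),(760,383),(247,320))]
C=np.array(C);print(C.round(4),[np.linalg.norm(C[i]-C[i-1]).round(4) for i in range(4)],C.mean(0))
e=(C[0]+C[3]-C[1]-C[2]);print("ty yaw",np.arctan2(e[1],e[0]))
# handle: dark blob
def blob(cc,box,th):
    x0,y0,x1,y1=box; gr=cc['image'][y0:y1,x0:x1].max(2); m=(gr<th).astype(np.uint8)*255
    k=max(cv2.findContours(m,cv2.RETR_EXTERNAL,cv2.CHAIN_APPROX_NONE)[0],key=cv2.contourArea); r=cv2.minAreaRect(k); return (r[0][0]+x0,r[0][1]+y0),r[1:]
a=blob(c,(293,174,304,214),70); b=blob(s,(288,190,328,203),60); print(a,b)
print("handle top",onz(c,*a[0],.129),two(c,a[0],s,b[0]))
H=[onz(c,*f(*p),.129)[:2] for p in((321,135),(303,255))];print(H,np.linalg.norm(H[0]-H[1]),np.mean(H,0),np.arctan2(*(H[0]-H[1])[::-1]))
# cover cross-check two view: project cover top centre
print(proj(s,(.4845,.2917,.024)))
r=state();print(r['time'],np.arctan2(*R.from_rotvec(r['tcp_rot']).as_matrix()[:2,1][::-1]))
E
```

```text
[[ 0.6889  0.1232]
 [ 0.6397 -0.309 ]
 [ 0.4237 -0.2841]
 [ 0.4708  0.1469]] [np.float64(0.2194), np.float64(0.435), np.float64(0.2174), np.float64(0.4336)] [ 0.55578169 -0.08077413]
ty yaw 1.4596238921487923
((297.56153869628906, 193.50769424438477), ((3.224903106689453, 29.39623260498047), 7.125016689300537)) ((308.52307891845703, 197.81538438796997), ((33.4893798828125, 4.713319778442383), 7.125016689300537))
handle top [0.57478586 0.0950688  0.129     ] (array([0.57543988, 0.09525247, 0.12204992]), np.float64(9.056037964654571e-05))
[array([0.623772  , 0.08700726]), array([0.52452991, 0.10018473])] 0.10011312244625929 [0.57415095 0.09359599] -0.13200894228219515
(np.float64(335.1008866692889), np.float64(268.46451486805637))
0.3 1.2269835766005683
```

Units first: shifts go in shares of 800 mm and turns go in shares of 120 degrees. So -445 mm / 800 = -0.5563, -395 mm / 800 = -0.4938, 0.23 rad / 2.0944 = 0.1098.

{"api": "play_rows", "payload": {
  "moves": [
    [0.05,-0.0688,0,0.0143,1],
    [0.1,-0.1438,0,0.0286,1],
    [0.15,-0.2188,0,0.0477,1],
    [0.1938,-0.2875,0,0.0621,1],
    [0.2375,-0.3563,0,0.0764,1],
    [0.2813,-0.425,0,0.0907,1],
    [0.325,-0.4938,0,0.105,1],
    [0.3625,-0.5563,0,0.1098,1]
  ]
}}

```text
time: 1.3
position: [0.502, 0.2153, 0.2316]
tcp_rot: [0.177, 3.136, 0.001]
ft_force: [0.3, 0.1, 0.4]
width: 0.0852
grip_force: 0.0
```

Scaled: -95 mm / 800 = -0.1188, 58 mm / 800 = 0.0725.

{"api": "play_rows", "payload": {
  "moves": [
    [0.0375,-0.0625,0,0,1],
    [0.0725,-0.1188,0,0,1],
    [0.0725,-0.1188,0,0,1],
    [0.0725,-0.1188,0,0,1],
    [0.0725,-0.1188,0,0,1]
  ]
}}

```text
time: 1.92
position: [0.5587, 0.1234, 0.2313]
tcp_rot: [-0.176, -3.136, -0.0]
ft_force: [0.2, 0.2, -0.7]
width: 0.0853
grip_force: 0.0
```

Scaled: -123 mm / 800 = -0.1538, -105 mm / 800 = -0.1313.

{"api": "play_rows", "payload": {
  "moves": [
    [0.0125,-0.02,0,0,1],
    [0.0213,-0.035,0,0,1],
    [0.0213,-0.035,-0.05,0,1],
    [0.0213,-0.035,-0.1,0,1],
    [0.0213,-0.035,-0.1313,0,1],
    [0.0213,-0.035,-0.1538,0,1],
    [0.0213,-0.035,-0.1538,0,1]
  ]
}}

```text
time: 2.8
position: [0.5757, 0.0942, 0.1075]
tcp_rot: [-0.178, -3.135, 0.001]
ft_force: [0.8, 0.7, 0.2]
width: 0.0856
grip_force: 0.0
```

{"api": "play_rows", "payload": {
  "moves": [
    [0,0,0,0,-1],
    [0,0,0,0,-1],
    [0,0,0,0,-1],
    [0,0,0,0,-1],
    [0,0,0,0,-1],
    [0,0,0,0,-1]
  ]
}}

```text
time: 3.55
position: [0.5763, 0.0943, 0.1088]
tcp_rot: [0.178, 3.136, 0.001]
ft_force: [-2.2, 1.1, 6.8]
width: 0.0111
grip_force: 58.7
```

Scaled: -178 mm / 800 = -0.2225, -160 mm / 800 = -0.2.

{"api": "play_rows", "payload": {
  "moves": [
    [-0.0025,-0.0188,0.0013,0,-1],
    [-0.005,-0.0475,0.0013,0,-1],
    [-0.0088,-0.0788,0.0013,0,-1],
    [-0.0125,-0.11,0.0013,0,-1],
    [-0.0163,-0.1413,0.0013,0,-1],
    [-0.0188,-0.1725,0.0013,0,-1],
    [-0.0225,-0.2,0.0013,0,-1],
    [-0.025,-0.2225,0.0013,0,-1]
  ]
}}

```text
time: 4.55
position: [0.5564, -0.0843, 0.1089]
tcp_rot: [0.178, 3.136, 0.0]
ft_force: [7.3, 2.6, -12.0]
width: 0.0105
grip_force: 60.1
```

Scaled: -21 mm / 800 = -0.0263, -20 mm / 800 = -0.025.

{"api": "play_rows", "payload": {
  "moves": [
    [-0.0013,-0.01,0,0,-1],
    [-0.0025,-0.0175,0,0,-1],
    [-0.0025,-0.0225,0,0,-1],
    [-0.0025,-0.025,0,0,-1],
    [-0.0025,-0.0263,0,0,-1],
    [-0.0025,-0.0263,0,0,-1]
  ]
}}

```text
time: 5.3
position: [0.5559, -0.0893, 0.1089]
tcp_rot: [-0.16, -3.136, -0.023]
ft_force: [4.1, 81.6, 1.2]
width: 0.0105
grip_force: 63.0
```

Scaled: 16 mm / 800 = 0.02, 15 mm / 800 = 0.0188.

{"api": "play_rows", "payload": {
  "moves": [
    [0.0013,0.0138,0,0,-1],
    [0.0025,0.0188,0,0,-1],
    [0.0025,0.02,0,0,-1],
    [0.0025,0.02,0,0,-1]
  ]
}}

```text
time: 5.8
position: [0.5559, -0.0887, 0.109]
tcp_rot: [-0.179, -3.136, -0.001]
ft_force: [3.1, 6.5, -11.0]
width: 0.0106
grip_force: 62.0
```

```bash
python3 - <<'E'
from h import *
r=state();print(r['time'],r['position'],r['ft_force'],r['width'])
c=read_camera("top");s=read_camera("side")
a=cv2.resize(c['image'][145:265,260:420,::-1],None,fx=4,fy=4,interpolation=cv2.INTER_CUBIC)
b=cv2.resize(s['image'][110:270,250:410,::-1],None,fx=3,fy=3,interpolation=cv2.INTER_CUBIC)[:,:]
b=cv2.resize(b,None,fx=1,fy=1); h=480
# stack side by side within 800x600
a=cv2.resize(a,(420,315)); o=np.zeros((480,800,3),np.uint8); o[:315,:420]=np.clip(a*1.3,0,255);o[:380,420:]=b[:380,:380]
cv2.imwrite("pics/g.png",o)
E
```

```text
5.8 [ 0.55593797 -0.08867969  0.1089509 ] [  3.06847222   6.47072345 -11.02893693] 0.010609091671792843
```

View pics/g.png

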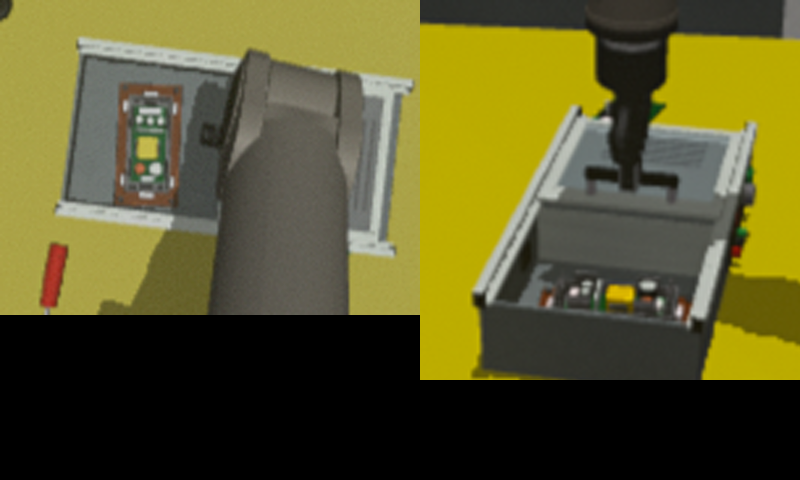

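The guard has reached its stop: the force rose sharply, and the picture shows its far frame at the tester's -y end with the bay open. I'll release it and go to the cover.

Scaled: 100 mm / 800 = 0.125, 70 mm / 800 = 0.0875, -0.1 rad / 2.0944 = -0.0477.

{"api": "play_rows", "payload": {
  "moves": [
    [0,0,-0.0013,0,1],
    [0,0,-0.0013,0,1],
    [0,0,-0.0013,0,1],
    [0,0,-0.0013,0,1],
    [0,0,0.025,0,1],
    [0,0,0.075,0,1],
    [0,0.025,0.125,-0.0239,1],
    [-0.0063,0.0875,0.125,-0.0477,1]
  ]
}}

```text
time: 6.9
position: [0.5528, -0.0202, 0.2125]
tcp_rot: [0.344, 3.117, 0.001]
ft_force: [0.5, 1.0, -0.2]
width: 0.0856
grip_force: 0.0
```

Scaled: 310 mm / 800 = 0.3875, 300 mm / 800 = 0.375, -0.13 rad / 2.0944 = -0.0621.

{"api": "play_rows", "payload": {
  "moves": [
    [-0.0125,0.0625,0,-0.0239,1],
    [-0.025,0.125,0,-0.0477,1],
    [-0.0375,0.1875,0,-0.0621,1],
    [-0.05,0.25,0,-0.0621,1],
    [-0.0625,0.3125,0,-0.0621,1],
    [-0.075,0.375,0,-0.0621,1],
    [-0.0813,0.3875,0,-0.0621,1],
    [-0.0813,0.3875,0,-0.0621,1]
  ]
}}

```text
time: 7.9
position: [0.4859, 0.2912, 0.2092]
tcp_rot: [-0.536, -3.095, 0.001]
ft_force: [0.4, -1.2, 0.1]
width: 0.0852
grip_force: 0.0
```

```bash
python3 - <<'E'
from h import *
r=state();print(r['time'],r['position'],r['ft_force'],r['width'],np.arctan2(*R.from_rotvec(r['tcp_rot']).as_matrix()[:2,1][::-1]))
c=read_camera("top");s=read_camera("side")
cv2.imwrite("t2.png",c['image'][:,:,::-1]);cv2.imwrite("s2.png",s['image'][:,:,::-1])
a=cv2.resize(c['image'][150:245,275:420,::-1],None,fx=5.5,fy=5.5,interpolation=cv2.INTER_CUBIC)
cv2.imwrite("pics/u.png",np.clip(a*1.3,0,255).astype(np.uint8))
E
```

```text
7.9 [0.48590902 0.29120999 0.20922179] [ 0.39238727 -1.18442755  0.12707811] 0.08524121949758304 1.228007373345072
```

View pics/u.png

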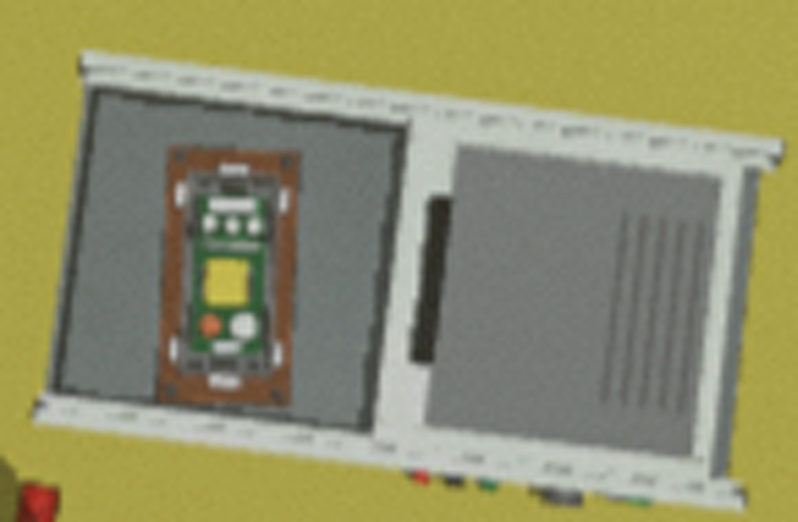

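The bay is open. The tray, with its green board, sits in the brown nest, whose corners are at about crop (170,147), (300,150), (290,405) and (158,402). The guard and handle are over the deck. Now the unit's pose, from the nest mask and the white blocks.

```bash
python3 - <<'E'
from h import *
c=read_camera("top");s=read_camera("side");K=8
def run(box,f,z,name,maxn=1):
    x0,y0,x1,y1=box; im=cv2.resize(c['image'][y0:y1,x0:x1],None,fx=K,fy=K,interpolation=cv2.INTER_CUBIC)
    h=cv2.cvtColor(im,cv2.COLOR_RGB2HSV).astype(int); m=f(h).astype(np.uint8)*255
    ks=sorted(cv2.findContours(m,cv2.RETR_EXTERNAL,cv2.CHAIN_APPROX_NONE)[0],key=cv2.contourArea)[::-1][:maxn]
    out=[]
    for k in ks:
        r=cv2.minAreaRect(k); tw=lambda p:onz(c,x0+(p[0]+.5)/K-.5,y0+(p[1]+.5)/K-.5,z)[:2]
        P=np.array([tw(p) for p in cv2.boxPoints(r)]); e=P[1]-P[0];f_=P[2]-P[1]
        L=e if np.linalg.norm(e)>np.linalg.norm(f_) else f_
        print(name,P.mean(0).round(4),np.linalg.norm(e).round(4),np.linalg.norm(f_).round(4),'yaw',(np.arctan2(L[1],L[0])%np.pi).round(4)); out.append(P.mean(0))
    return out
box=(298,172,334,228)
run(box,lambda h:(h[...,0]<14)&(h[...,1]>80)&(h[...,2]<170),.022,"nest")
run(box,lambda h:(h[...,0]<14)&(h[...,1]>60)&(h[...,2]<170),.022,"nest60")
run(box,lambda h:(h[...,0]>40)&(h[...,0]<90)&(h[...,1]>90),.03,"pcb")
run(box,lambda h:(h[...,1]<45)&(h[...,2]>130),.032,"white",9)
run((347,180,362,220),lambda h:(h[...,2]<75),.129,"handle")
E
```

```text
nest [0.5622 0.0313] 0.1658 0.0861 yaw 3.1167
nest60 [0.5623 0.0313] 0.1671 0.087 yaw 3.1171
pcb [0.5559 0.0312] 0.0458 0.0427 yaw 3.1224
white [0.4707 0.0414] 0.0136 0.1087 yaw 1.584
white [0.6083 0.0298] 0.0066 0.0281 yaw 1.5667
white [0.53   0.0217] 0.0137 0.0133 yaw 1.5851
white [0.4945 0.0341] 0.0048 0.0157 yaw 1.4601
white [0.5163 0.0326] 0.0128 0.004 yaw 1.5847
white [0.6146 0.0635] 0.0044 0.0103 yaw 0.0144
white [0.5955 0.0156] 0.0062 0.0071 yaw 0.012
white [0.597  0.0445] 0.0062 0.0068 yaw 0.4758
white [0.595  0.0294] 0.0053 0.0058 yaw 0.0127
handle [ 0.5547 -0.0885] 0.1008 0.0153 yaw 3.0287
```

Scaled: -206 mm / 800 = -0.2575, -180 mm / 800 = -0.225.

{"api": "play_rows", "payload": {
  "moves": [
    [-0.0013,0.0013,-0.0625,0,1],
    [-0.0013,0.0013,-0.125,0,1],
    [-0.0013,0.0013,-0.1875,0,1],
    [-0.0013,0.0013,-0.225,0,1],
    [-0.0013,0.0013,-0.25,0,1],
    [-0.0013,0.0013,-0.2575,0,1],
    [-0.0013,0.0013,-0.2575,0,1]
  ]
}}

```text
time: 8.98
position: [0.4856, 0.2916, 0.0036]
tcp_rot: [0.539, 3.095, -0.0]
ft_force: [0.2, 0.3, 0.2]
width: 0.0854
grip_force: 0.0
```

The nest measures 165.8 x 86.1 mm, which matches the given size. The unit is at (0.5622, 0.0313) with yaw -0.025. Grasping and lifting the cover.

{"api": "play_rows", "payload": {
  "moves": [
    [0,0,0,0,-1],
    [0,0,0,0,-1],
    [0,0,0,0,-1],
    [0,0,0,0,-1],
    [0,0,0,0,-1]
  ]
}}

```text
time: 9.6
position: [0.4857, 0.2924, 0.0046]
tcp_rot: [0.537, 3.094, 0.002]
ft_force: [-2.1, -2.0, 11.4]
width: 0.059
grip_force: 63.0
```

Scaled: 170 mm / 800 = 0.2125, 130 mm / 800 = 0.1625, 0.32 rad / 2.0944 = 0.1528.

{"api": "play_rows", "payload": {
  "moves": [
    [0,0,0.0375,0,-1],
    [0,0,0.1,0,-1],
    [0,0,0.1625,0,-1],
    [0.0125,-0.025,0.2125,0.0477,-1],
    [0.0313,-0.0625,0.2125,0.0955,-1],
    [0.05,-0.1,0.2125,0.1528,-1],
    [0.05,-0.1,0.2125,0.1528,-1],
    [0.05,-0.1,0.2125,0.1528,-1]
  ]
}}

```text
time: 10.6
position: [0.525, 0.2126, 0.1736]
tcp_rot: [0.039, 3.141, 0.001]
ft_force: [-0.2, -0.1, -0.8]
width: 0.0586
grip_force: 65.9
```

```bash
python3 - <<'E'
from h import *
r=state();M=R.from_rotvec(r['tcp_rot']).as_matrix();print(r['time'],r['position'],r['ft_force'],r['width'],np.arctan2(*M[:2,1][::-1]))
c=read_camera("top");s=read_camera("side")
p=proj(c,r['position']);q=proj(s,r['position']);print(p,q)
def crop(c,p):
    x,y=int(p[0])-35,int(p[1])-35;print(x,y);return cv2.resize(c['image'][y:y+70,x:x+70,::-1],None,fx=5.7,fy=5.7,interpolation=cv2.INTER_CUBIC)
cv2.imwrite("pics/l.png",np.hstack([np.clip(crop(c,p)*1.5,0,255).astype(np.uint8),crop(s,q)]))
E
```

```text
10.6 [0.52495916 0.21255819 0.17363577] [-0.21717293 -0.11781645 -0.76222254] 0.058558179523567296 1.5458406562465015
(np.float64(259.6722728019131), np.float64(207.44617191665748)) (np.float64(322.9661660626384), np.float64(205.10012394477843))
224 172
287 170
```

View pics/l.png

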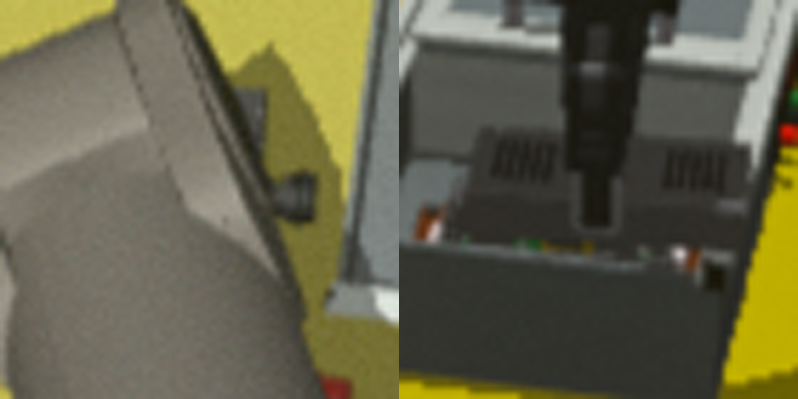

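The cover is held level and centred: finger at crop x 598, cover ends at 447 and 748. Carrying it over the tray.

Scaled: -181 mm / 800 = -0.2263, -170 mm / 800 = -0.2125.

{"api": "play_rows", "payload": {
  "moves": [
    [0.0125,-0.0438,0,0,-1],
    [0.025,-0.1063,0,0,-1],
    [0.0375,-0.1688,0,0,-1],
    [0.0475,-0.2125,0,0,-1],
    [0.0475,-0.2263,0,0,-1],
    [0.0475,-0.2263,0,0,-1],
    [0.0475,-0.2263,-0.0375,0,-1],
    [0.0475,-0.2263,-0.075,0,-1]
  ]
}}

```text
time: 11.7
position: [0.5632, 0.0335, 0.1128]
tcp_rot: [0.033, 3.141, 0.001]
ft_force: [0.1, -0.1, -0.4]
width: 0.0583
grip_force: 65.9
```

{"api": "play_rows", "payload": {
  "moves": [
    [0,0,-0.025,0,-1],
    [0,0,-0.0375,0,-1],
    [0,0,-0.045,0,-1],
    [0,0,-0.045,0,-1],
    [0,0,-0.045,0,-1]
  ]
}}

```text
time: 12.32
position: [0.5636, 0.0313, 0.078]
tcp_rot: [0.037, 3.14, 0.0]
ft_force: [-0.4, -0.4, 0.4]
width: 0.0589
grip_force: 65.9
```

```bash
python3 - <<'E'
from h import *
r=state();M=R.from_rotvec(r['tcp_rot']).as_matrix();print(r['time'],r['position'],r['ft_force'],r['moment'],r['width'],np.arctan2(*M[:2,1][::-1]))
s=read_camera("side")
q=proj(s,r['position']);x,y=int(q[0])-50,int(q[1])-45;print(q,x,y)
cv2.imwrite("pics/p.png",cv2.resize(s['image'][y:y+75,x:x+100,::-1],None,fx=8,fy=8,interpolation=cv2.INTER_CUBIC))
E
```

```text
12.325 [0.56355973 0.03128258 0.07795803] [-0.36051058 -0.44046181  0.36868206] [-0.00172093  0.01856964 -0.01425261] 0.05887372230793083 1.546983377650063
(np.float64(314.3910652249673), np.float64(199.39232826010021)) 264 154
```

View pics/p.png

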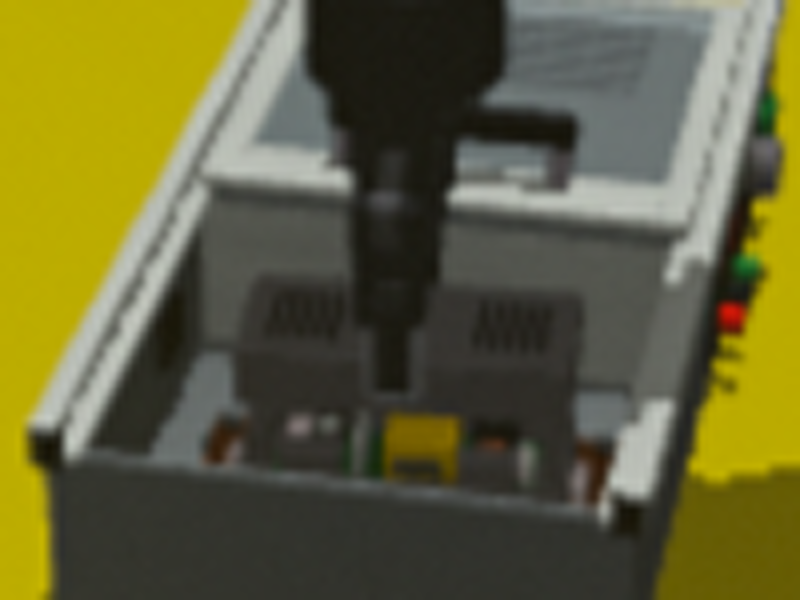

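The cover hangs over the tray, with its near face between about crop (237,400) and (580,412). I'll check the x-centring by casting rays onto the near-face plane.

```bash
python3 - <<'E'
from h import *
s=read_camera("side"); im=s['image'];x0,y0=264,154
cr=cv2.resize(im[y0:y0+75,x0:x0+100],None,fx=8,fy=8,interpolation=cv2.INTER_CUBIC)
g=cv2.cvtColor(cr,cv2.COLOR_RGB2GRAY).astype(int)
yaw=-.0247;n=np.array([-np.sin(yaw),np.cos(yaw),0]);P0=np.array([.5636,.0313,0])+.03*n
def cast(u,v):
    o,d=ray(s,x0+(u+.5)/8-.5,y0+(v+.5)/8-.5); return o+d*(n@(P0-o))/(n@d)
gs=cv2.GaussianBlur(g.astype(np.float32),(0,0),3);dx=np.gradient(gs,axis=1)
for v in range(365,411,9):
    l=200+np.argmax(np.abs(dx[v,200:270]));r=550+np.argmax(np.abs(dx[v,550:610]))
    L,Q=cast(l,v),cast(r,v);print(v,l,r,L.round(4),Q.round(4),((L+Q)/2).round(4),np.linalg.norm(L-Q).round(4))
E
```

```text
365 232 578 [0.628  0.0597 0.0925] [0.4959 0.063  0.1021] [0.562  0.0613 0.0973] 0.1325
374 233 577 [0.6277 0.0597 0.0884] [0.4962 0.063  0.098 ] [0.5619 0.0614 0.0932] 0.1319
383 233 577 [0.6278 0.0597 0.0844] [0.4961 0.063  0.094 ] [0.5619 0.0614 0.0892] 0.1321
392 233 576 [0.6279 0.0597 0.0803] [0.4963 0.063  0.09  ] [0.5621 0.0613 0.0852] 0.1319
401 234 575 [0.6276 0.0597 0.0763] [0.4966 0.063  0.0859] [0.5621 0.0613 0.0811] 0.1313
410 248 574 [0.6222 0.0599 0.0726] [0.4969 0.063  0.0819] [0.5595 0.0614 0.0772] 0.1257
```

Scaled: -23 mm / 800 = -0.0288, -22 mm / 800 = -0.0275.

{"api": "play_rows", "payload": {
  "moves": [
    [0.0013,0,-0.0075,0,-1],
    [0.0013,0,-0.0138,0,-1],
    [0.0013,0,-0.02,0,-1],
    [0.0013,0,-0.0238,0,-1],
    [0.0013,0,-0.0263,0,-1],
    [0.0013,0,-0.0275,0,-1],
    [0.0013,0,-0.0288,0,-1]
  ]
}}

```text
time: 13.3
position: [0.5642, 0.0311, 0.0543]
tcp_rot: [0.038, 3.141, -0.0]
ft_force: [-0.7, -0.2, -0.8]
width: 0.0584
grip_force: 65.9
```

Scaled: -2 mm / 800 = -0.0025, -1 mm / 800 = -0.0013.

{"api": "play_rows", "payload": {
  "moves": [
    [0,0,-0.0013,0,-1],
    [0,0,-0.0025,0,-1],
    [0,0,-0.0025,0,-1]
  ]
}}

```text
time: 13.68
position: [0.5644, 0.0312, 0.0525]
tcp_rot: [0.037, 3.141, 0.0]
ft_force: [-0.4, 1.5, 2.2]
width: 0.0581
grip_force: 66.4
```

Scaled: 70 mm / 800 = 0.0875, 50 mm / 800 = 0.0625.

{"api": "play_rows", "payload": {
  "moves": [
    [0,0,0,0,1],
    [0,0,0,0,1],
    [0,0,0,0,1],
    [0,0,0,0,1],
    [0,0,0.025,0,1],
    [0,0,0.0625,0,1],
    [0,0,0.0875,0,1],
    [0,0,0.0875,0,1]
  ]
}}

```text
time: 14.68
position: [0.565, 0.0313, 0.1237]
tcp_rot: [0.037, 3.139, 0.001]
ft_force: [0.2, 0.2, 0.7]
width: 0.0854
grip_force: 0.0
```

Scaled: -1 mm / 800 = -0.0013.

{"api": "play_rows", "payload": {
  "moves": [
    [-0.0013,0,0,0,-1],
    [-0.0013,0,0,0,-1],
    [-0.0013,0,0,0,-1],
    [-0.0013,0,0,0,-1],
    [-0.0013,0,0,0,-1],
    [-0.0013,0,0,0,-1]
  ]
}}

```text
time: 15.42
position: [0.5631, 0.0311, 0.1223]
tcp_rot: [-0.038, -3.141, 0.0]
ft_force: [-0.1, -0.4, 0.7]
width: 0.0001
grip_force: 0.0
```

```bash
python3 - <<'E'
from h import *
r=state();print(r['time'],r['position'],r['ft_force'],r['width'])
s=read_camera("side");c=read_camera("top")
a=cv2.resize(s['image'][154:229,264:364,::-1],None,fx=8,fy=8,interpolation=cv2.INTER_CUBIC)
cv2.imwrite("pics/q.png",a)
E
```

```text
15.425 [0.56314981 0.03111505 0.122271  ] [-0.05920539 -0.4356078   0.71466845] 0.00013296440381523975
```

View pics/q.png

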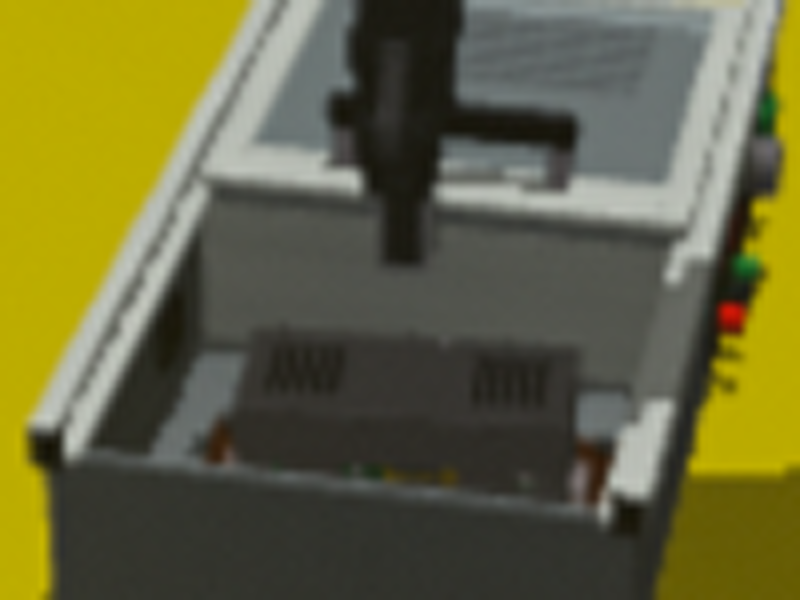

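The cover sits level on the tray: near top edge from crop (237,410) to (575,425), with the closed fingers above its middle. Now to press.

Scaled: -49 mm / 800 = -0.0613, -48 mm / 800 = -0.06.

{"api": "play_rows", "payload": {
  "moves": [
    [-0.0013,0,-0.025,0,-1],
    [-0.0013,0,-0.0438,0,-1],
    [-0.0013,0,-0.0538,0,-1],
    [-0.0013,0,-0.0575,0,-1],
    [-0.0013,0,-0.06,0,-1],
    [-0.0013,0,-0.0613,0,-1]
  ]
}}

```text
time: 16.27
position: [0.5623, 0.0312, 0.0735]
tcp_rot: [0.037, 3.141, 0.0]
ft_force: [0.2, 1.1, -0.4]
width: -0.0
grip_force: 0.0
```

Scaled: -3 mm / 800 = -0.0038, -2 mm / 800 = -0.0025.

{"api": "play_rows", "payload": {
  "moves": [
    [0,0,-0.0013,0,-1],
    [0,0,-0.0025,0,-1],
    [0,0,-0.0038,0,-1],
    [0,0,-0.0038,0,-1]
  ]
}}

```text
time: 16.77
position: [0.563, 0.0312, 0.071]
tcp_rot: [0.038, 3.14, 0.0]
ft_force: [-0.5, -0.2, 8.2]
width: 0.0002
grip_force: 4.1
```

Scaled: -1 mm / 800 = -0.0013, -0.5 mm / 800 = -0.0006.

{"api": "play_rows", "payload": {
  "moves": [
    [0,0,-0.0006,0,-1],
    [0,0,-0.0013,0,-1],
    [0,0,-0.0013,0,-1]
  ]
}}

```text
time: 17.15
position: [0.5622, 0.0312, 0.0693]
tcp_rot: [0.037, 3.141, -0.0]
ft_force: [1.1, -0.1, 2.0]
width: -0.0002
grip_force: 0.9
```

Scaled: -1 mm / 800 = -0.0013, -0.5 mm / 800 = -0.0006.

{"api": "play_rows", "payload": {
  "moves": [
    [0,0,-0.0006,0,-1],
    [0,0,-0.0013,0,-1],
    [0,0,-0.0013,0,-1]
  ]
}}

```text
time: 17.52
position: [0.562, 0.0312, 0.0684]
tcp_rot: [-0.037, -3.141, -0.0]
ft_force: [-2.5, -0.1, 6.9]
width: -0.0004
grip_force: 3.7
```

Scaled: -1 mm / 800 = -0.0013, -0.5 mm / 800 = -0.0006.

{"api": "play_rows", "payload": {
  "moves": [
    [0,0,-0.0006,0,-1],
    [0,0,-0.0013,0,-1],
    [0,0,-0.0013,0,-1]
  ]
}}

```text
time: 17.9
position: [0.562, 0.0311, 0.0671]
tcp_rot: [-0.038, -3.141, 0.0]
ft_force: [-0.2, 0.5, 0.3]
width: -0.0004
grip_force: 0.0
```

Scaled: -1 mm / 800 = -0.0013, -0.5 mm / 800 = -0.0006.

{"api": "play_rows", "payload": {
  "moves": [
    [0,0,-0.0006,0,-1],
    [0,0,-0.0013,0,-1],
    [0,0,-0.0013,0,-1]
  ]
}}

```text
time: 18.27
position: [0.5621, 0.0311, 0.0662]
tcp_rot: [-0.037, -3.141, 0.0]
ft_force: [-0.7, -0.2, 0.1]
width: 0.0
grip_force: 0.0
```

Scaled: -1 mm / 800 = -0.0013, -0.5 mm / 800 = -0.0006.

{"api": "play_rows", "payload": {
  "moves": [
    [0,0,-0.0006,0,-1],
    [0,0,-0.0013,0,-1],
    [0,0,-0.0013,0,-1]
  ]
}}

```text
time: 18.65
position: [0.5622, 0.0311, 0.066]
tcp_rot: [0.038, 3.141, 0.0]
ft_force: [-5.0, -0.6, 15.9]
width: 0.0002
grip_force: 8.1
```

Scaled: -0.5 mm / 800 = -0.0006.

{"api": "play_rows", "payload": {
  "moves": [
    [0,0,-0.0006,0,-1],
    [0,0,-0.0006,0,-1],
    [0,0,-0.0006,0,-1]
  ]
}}

```text
time: 19.02
position: [0.5622, 0.0312, 0.066]
tcp_rot: [0.038, 3.141, 0.001]
ft_force: [-10.1, -0.8, 26.2]
width: -0.0003
grip_force: 12.7
```

```bash
python3 - <<'E'
from h import *
for i in range(3):
    s=read_camera("side");r=state();print(r['time'],r['position'],r['ft_force'])
a=cv2.resize(s['image'][154:229,264:364,::-1],None,fx=8,fy=8,interpolation=cv2.INTER_CUBIC)
c=read_camera("top")['image']
cv2.imwrite("pics/f.png",np.clip(a*1.4,0,255).astype(np.uint8))
E
```

```text
19.075 [0.56222672 0.03114618 0.06599515] [-9.19854313 -0.70108133 25.56892012]
19.125 [0.56223292 0.03111533 0.06599919] [-9.08493452 -0.5660213  24.60837468]
19.175 [0.56221299 0.0311399  0.06598708] [-9.21604036  0.21236692 25.81880018]
```

View pics/f.png

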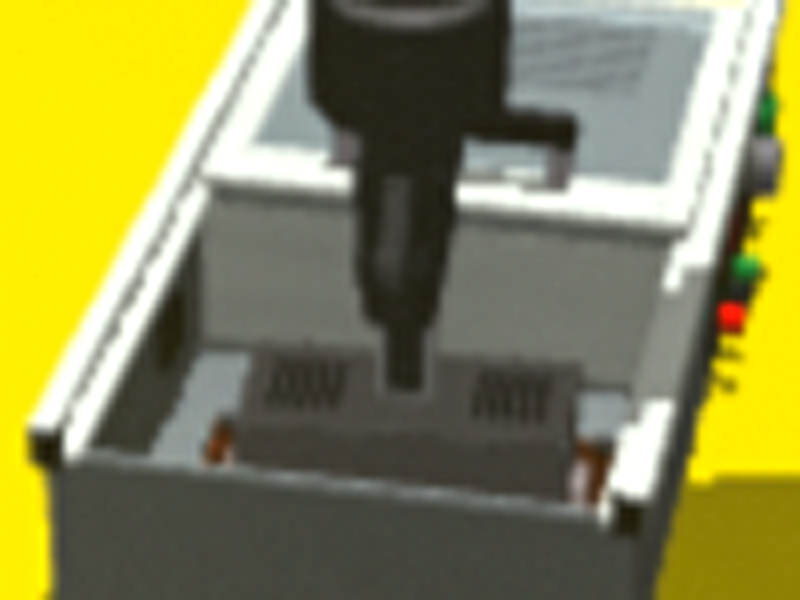

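The cover is level and down at home height (TCP z 0.066 m), and the guard is still open. Easing to a moderate push.

Scaled: 0.6 mm / 800 = 0.0008.

{"api": "play_rows", "payload": {
  "moves": [
    [0,0,0.0008,0,-1],
    [0,0,0.0008,0,-1],
    [0,0,0.0008,0,-1],
    [0,0,0.0008,0,-1]
  ]
}}

```text
time: 19.73
position: [0.5622, 0.0311, 0.066]
tcp_rot: [0.038, 3.141, 0.0]
ft_force: [-5.1, -0.2, 14.3]
width: -0.0
grip_force: 7.0
```

```bash
python3 -c "
from h import *
print(state()['ft_force']);print(sign_off())"
```

```text
[-5.10469632 -0.22108202 14.32449451]
the job is handed in; nothing more can be done
None
```

The job is handed in at about 20 s: the guard is open against its stop, the cover sits level at its home height on the tray, and the arm is still holding it down with about 14 N. I judged the catches by the force dropping away and then the firm stop; the wrist force peaked at about 82 N when the guard hit its stop.

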